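# Move a row of power-supply parts to the new rail in reverse order

## Robot

A 6-joint arm with a two-finger parallel gripper is mounted at the origin on a cart in front of the work surface, level with it; the furniture and walls round the work are solid. World frame = base frame: x ahead of the robot, y to its left, z up, the work surface at z = 0. Lengths are in mm, angles in rad, forces in N, time in s.
With the tool pointing down it reaches from about 400 to 925 mm from the base axis. Payload 12.5 kg.
Tool frame: the origin (TCP) lies at the very end of the fingers, on their centre line; the grasp point (between the pads) lies 19 mm behind it; z points along the fingers, y is the direction in which the jaws open and shut (so a half turn about z gives the same grasp; the last joint's range is limited). The gripper opens to 95 mm and grips with 3 to 60 N. Pads are 20 mm wide; open, the fingers measure 119 mm over their backs; the gripper's body (75 mm by 180 mm) begins 59 mm behind the grasp point.
Start: joints at [1.202, 0.491, 1.559, -0, 1.092, -0.106], TCP at [162.349, 603.567, 181.761] pointing down, gripper open.
Joint ranges: [-3.1, 3.1], [-0.84, 2.19], [0.05, 2.79], [-1.13, 4.28], [0.06, 2.93], [-2.69, 2.69]. Speed limits (rad/s): [2.22, 2.22, 2.79, 3.14, 3.14, 3.14].

## Interface

Orientations are given as [roll, pitch, yaw] about the fixed x, y, z axes, in that order (R = Rz(yaw) Ry(pitch) Rx(roll)).
In Python, from cell import env gives the robot as it stands.
- The arm moves only by the shell command python3 -m pendant 'ROWS'. ROWS is JSON, a list that holds one entry, the list of rows, each a list of 5 numbers: the opening, from 0 (shut) to 1 (fully open), then the shift along the tool's x, y, z in m, then the turn about the tool's z in rad. A call has exactly 8 rows; each row is the pose to reach, as a shift and turn from the pose commanded when the call began, along the tool's axes at that moment; what a row does not reach only later rows make up. A row lasts 1/10 s, in which the tool goes at most 50 mm and 8.59 degrees, less where a joint would pass 70% of its speed; a pose out of reach is approached as far as the arm can. A call with a gripper value outside its range is refused whole. The fingers move at their own pace and stop on an object; the grip force is fixed at half the most. Time passes only in rows, so rows that repeat a pose let the fingers close, or fill a call up. It gives the time, the measured TCP pose, the force and the opening at its end, in the units of the state.
- env.state(): the state, without advancing time (a new reading comes with each control period).
- env.read_camera(name): name is "side" or "top" or "wrist"; returns a dict with "image" (420x560x3 uint8, blue, green, red), "range_z" (420x560 float32, mm along the optical axis (not along the pixel's ray), 0 where there is no reading), "fx", "fy", "cx", "cy" (pixels), "rvec" (rotation vector, rad) and "tvec" (3), from world to camera coordinates, as OpenCV has them; the wrist camera has in their place "tool_from_camera" (4x4, takes a point from camera to tool coordinates, whose origin is the TCP and whose axes are the flange's). Camera axes: x right, y down, z forward; pixel columns grow to the right and rows downward; lengths in mm; the calibration is good to about 2 mm. The wrist camera is an equidistant fisheye: a pixel r from the principal point sees the ray r / f radians off the axis. A picture is of the moment at which its call begins: read the wrist's pose just before it.
- env.job_done(): hands the job in, once; it reports no verdict.
The state is a dict: "t": time; "joints": joint angles; "qvel": joint speeds; "tau": joint torques, N m; "eef_pos": TCP position; "tcp_rot": TCP orientation; "ft_force": force on the tool from outside, world axes, zero at the start; "moment": the same for the moment, N m; "opening": opening from 0.0 (shut) to 1.0 (fully open).
Only numpy, scipy, OpenCV 4.12 (cv2) and the standard library are available. Lean on these libraries where they do the work, as an engineer would, in place of code of your own. Each camera call takes 0.05 s, during which the arm holds its last target. There are 200 camera calls.

## Task

Move the four parts (relay, toroid choke, heat sink, capacitor) from the coloured cradles of the old rail to the black pads of the new rail, one on each pad, in reverse order counted from the red end stops: the part next to the old rail's red stop goes on the pad farthest from the new rail's red stop, and so on along the row. Set each part down the same way up as it lay, flat and centred on its pad, and do not disturb the tape measure or the side cutter.

Things in the scene. Friction and masses are not known exactly. Their poses are not given: they have to be found in the camera images.
- relay_mid (a point): Centre (half-way up, 19.5 mm above its underside) of the loose plug-in relay: orange upright block on a black foot, 21 (its x) x 28 (its y) x 39 mm high; z up. At the start it lies on the blue cradle, its x across the rail and its y along it.
- relay_cradle: Blue flat cradle plate, fixed to the old rail and staying there, 58 (x, across the rail) x 74 (y, along it) x 4 mm; origin at the centre of its underside. At the start it carries the relay.
- choke_mid (a point): Centre (half-way up, 8 mm above its underside) of the loose toroid choke: flat ring wound green and copper, 48 mm across, 16 mm high (grip it across its outside); z up. At the start it lies on the yellow cradle, its x across the rail and its y along it.
- choke_cradle: Yellow flat cradle plate, fixed to the old rail and staying there, 58 (x, across the rail) x 74 (y, along it) x 4 mm; origin at the centre of its underside. At the start it carries the toroid choke.
- sink_mid (a point): Centre (half-way up, 13 mm above its underside) of the loose white finned heat sink, 42 (its x) x 60 (its y) x 26 mm high, fins along y; z up. At the start it lies on the orange cradle, its x across the rail and its y along it.
- sink_cradle: Orange flat cradle plate, fixed to the old rail and staying there, 58 (x, across the rail) x 74 (y, along it) x 4 mm; origin at the centre of its underside. At the start it carries the heat sink.
- cap_mid (a point): Centre (half-way up, 18 mm above its underside) of the loose black capacitor can lying on its side, axis along its y, 36 (its x) x 59 (its y) x 36 mm high; z up. At the start it lies on the green cradle, its x across the rail and its y along it.
- cap_cradle: Green flat cradle plate, fixed to the old rail and staying there, 58 (x, across the rail) x 74 (y, along it) x 4 mm; origin at the centre of its underside. At the start it carries the capacitor.
- red_stop: Red end stop of the old rail (62 x 14 x 20 mm), fixed at whichever end of it; origin at the centre of its underside, 10 mm above the worktop. The other end has a grey stop. The old rail is a 72 x 352 x 10 mm aluminium strip; the centres of its four cradles are 46, 126, 206 and 286 mm from this stop and their tops are 14 mm above the worktop.
- new_rail: The new rail, fixed: a 72 (x) x 352 (y) x 10 mm aluminium strip with four black pads in a row; origin at the centre of its underside, on the worktop. Pad centres at its x = 0, y = +120, +40, -40, -120 mm; pads are 58 (x) x 72 (y) mm, tops 14 mm above the worktop, divided by white ribs 2.5 mm thick that rise 4 mm above the pads. Its own red end stop is at its +y end (y = +166 mm), a grey one at its -y end; both reach 30 mm above the worktop.
- tape_mid (a point): Centre of a yellow tape measure, 34 x 68 x 60 mm high, standing loose to the left; leave it alone.
- cutter_mid (a point): Centre of a side cutter with teal handles, 62 x 159 x 12 mm, lying loose to the right; leave it alone.
There are look-alikes about, which are no part of the job. What is shaped like the part that bears cap_mid but pink is not meant.

How it is judged:
By the outcome, as a careful person would: the job done as asked, in the order asked, and still so for the second after the job is handed in, with the robot touching nothing.
It also fails if it takes over 86 s, if anything falls off the work surface, if the arm or the gripper's body presses on something with over 40 N, if the wrist force passes 120 N, or if a joint passes its speed limit or range.

## Working session

There is one attempt and no reset: what is moved stays moved. The work goes in short steps, Python scripts to look and compute and a shell command to move; the robot and the scene stay as the last step left them, time stands still between calls to the robot, and variables do not carry over. Pictures are saved under pics/ and viewed, about 12 in all and at most 16, crops included, and the job is handed in when it is done.

```bash
ls; mkdir -p pics
python3 - <<'E'
from cell import env
import cv2,numpy as np
for n in ("top","side"):
    c=env.read_camera(n); cv2.imwrite(f"pics/{n}0.png",c["image"]); np.savez(f"{n}0.npz",**c)
    print(n,c["fx"],c["cx"],c["rvec"],c["tvec"])
print(env.state())
E
```

```text
pics
top 526.3975684685745 280.7415087285422 [ 2.16310749 -2.19863039  0.1126176 ] [ -23.05616559  551.45696479 1673.31968731]
side 512.7985561839437 282.286199195973 [ 2.20699414 -1.05093215  0.37990029] [-363.89958229  358.6970916  1101.05018416]
{'t': 0.1, 'joints': array([ 1.20239922e+00,  4.91480750e-01,  1.55939952e+00, -6.41885700e-06,
        1.09166549e+00, -1.05588032e-01]), 'qvel': array([ 0.00098919, -0.00214484, -0.00172305,  0.00128909,  0.00014663,
       -0.00214488]), 'tau': array([ 1.58086907e-03, -6.13625407e+01, -2.58608329e+01,  6.93599763e-02,
        4.70374280e-02, -7.78439585e-05]), 'eef_pos': array([162.2560261 , 603.31978642, 181.22791097]), 'tcp_rot': array([-3.14064425e+00, -9.47885410e-05,  2.87878650e+00]), 'ft_force': array([ 0.60942319, -1.04394724, -0.15230722]), 'moment': array([-0.0223024 ,  0.05684309, -0.00509607]), 'opening': 1.0022119710181552}
```

View pics/top0.png

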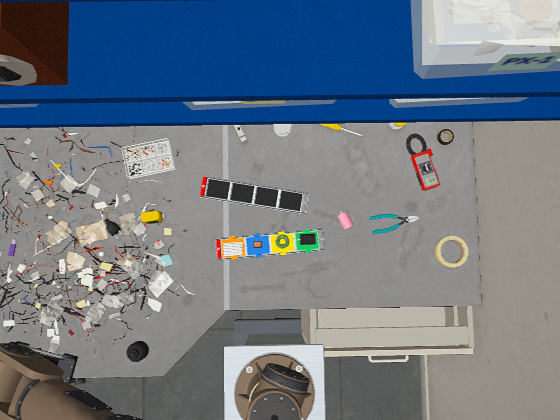

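View pics/side0.png

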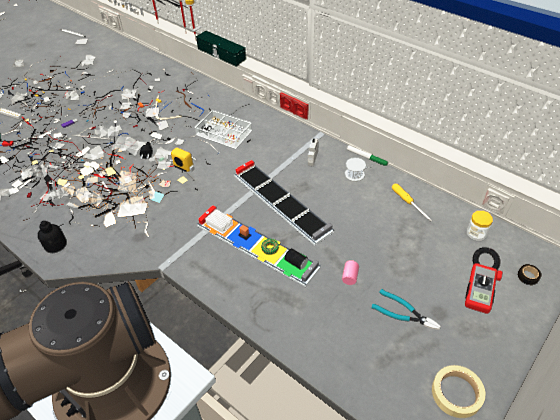

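Top view: the old rail runs from the red stop (218,249) to the right: orange with sink (232,247), blue with relay (257,244), yellow with choke (282,241), green with capacitor (308,239). The new rail has its red stop at (204,187), with pads to (290,200). 

What could be mistaken for a part: the pink can (345,220) looks like the capacitor but is not meant. The black can at (138,350) and the tape roll (452,250) are not on the rail either. The capacitor I want is the black one on green (308,239).

So the sink goes to y=-120, the relay to -40, the choke to +40 and the capacitor to +120.

```bash
cat > h.py <<'E'
import numpy as np,cv2
from scipy.spatial.transform import Rotation as Ro
def load(f): return dict(np.load(f))
def toworld(c,u,v,z=None,depth=None):
    "pixel -> world, on plane z, or by depth"
    R=cv2.Rodrigues(c["rvec"])[0]; t=c["tvec"].ravel()
    d=np.stack([(np.asarray(u)-c["cx"])/c["fx"],(np.asarray(v)-c["cy"])/c["fy"],np.ones(np.shape(u))],-1)
    if depth is not None: return (d*np.asarray(depth)[...,None]-t)@R
    o=-R.T@t; w=d@R
    return o+w*((z-o[2])/w[...,2])[...,None]
def cloud(c):
    v,u=np.mgrid[:420,:560]; return toworld(c,u,v,depth=c["range_z"])
def mask(c,lo,hi):
    return cv2.inRange(cv2.cvtColor(c["image"],cv2.COLOR_BGR2HSV),lo,hi)>0
E
python3 - <<'E'
from h import *
for n in ("top","side"):
    c=load(n+"0.npz"); P=cloud(c)
    roi=(P[...,0]>300)&(P[...,0]<800)&(abs(P[...,1])<350)&(c["range_z"]>0)
    cols=dict(red=((0,150,90),(5,255,255)),red2=((172,150,90),(180,255,255)),orange=((8,170,150),(17,255,255)),yellow=((22,170,150),(32,255,255)),blue=((100,150,100),(120,255,255)),green=((55,150,100),(80,255,255)),pads=((0,0,0),(180,255,45)))
    for k,(a,b) in cols.items():
        m=(mask(c,a,b)&roi).astype(np.uint8)
        nn,L,S,_=cv2.connectedComponentsWithStats(m)
        for i in range(1,nn):
            if S[i,4]<25: continue
            p=P[L==i]; print(n,k,S[i,:5],np.median(p,0).round(1),"min",p.min(0).round(),"max",p.max(0).round())
    g=roi&(P[...,1]<-50)&(P[...,0]<450); print("table z",np.median(P[g][:,2]))
E
```

```text
top red [200 177   7  19  74] [664.8 217.2  30.7] min [634. 207.  15.] max [693. 228.  40.]
top red [216 239   4  10  35] [478.  172.6  29.9] min [463. 166.  19.] max [491. 178.  37.]
top red [217 249   4  10  35] [443.  167.4  31.4] min [430. 163.  20.] max [459. 174.  37.]
top yellow [271 231  23  24 267] [468.6 -34.6  15.4] min [440. -71.   3.] max [514.   0.  30.]
top yellow [280 239   6   5  27] [482.  -35.1  16.2] min [475. -45.   6.] max [488. -28.  32.]
top blue [   37     7   456    92 31411] [725.8  31.3 926.5] min [ 660. -350.  921.] max [800. 350. 932.]
top blue [  97   99  341   25 5816] [714.9  11.4 657.3] min [ 660. -350.  650.] max [742. 350. 907.]
top blue [246 234  24  23 357] [467.6  43.2  14.8] min [435.   7.  -4.] max [507.  81.  27.]
top green [296 229  23  24 228] [ 470.2 -113.5   14.7] min [ 445. -151.    6.] max [520. -80.  41.]
top pads [   1    2   66   62 1279] [ 716.6  303.7 1053. ] min [661. 254. 937.] max [ 791.  306. 1219.]
top pads [63 10  6 14 27] [788.4 303.8 933.3] min [777. 303. 929.] max [798. 304. 950.]
top pads [51 54 11 16 54] [702.3 303.5 972
[... 1498 characters left out ...]
]
side blue [227 224  35  26 385] [462.4  40.5  12.8] min [433.   7.   5.] max [510.  84.  20.]
side green [277 256  35  23 283] [ 466.6 -117.7   13.4] min [ 444. -153.    6.] max [512. -77.  28.]
side pads [241 167  28  21 296] [655.7 175.3  13.2] min [624. 139.   7.] max [688. 212.  19.]
side pads [257 181  30  22 330] [641.3  95.4  13.2] min [610.  59.   6.] max [674. 134.  19.]
side pads [275 195  31  24 361] [627.6  16.5  13.1] min [595. -22.   7.] max [668.  55.  19.]
side pads [295 212  30  24 368] [614.2 -59.8  13.2] min [577. -94.   6.] max [646. -20.  19.]
side pads [285 249  22  20 226] [ 478.3 -115.    45.2] min [ 467. -139.   28.] max [499. -90.  52.]
table z -0.7731679509813063
```

```bash
python3 -m pendant '[[[1,-0.032,-0.035,-0.01,0.12],[1,-0.064,-0.07,-0.02,0.25],[1,-0.096,-0.105,-0.03,0.37],[1,-0.128,-0.14,-0.04,0.5],[1,-0.16,-0.175,-0.05,0.62],[1,-0.192,-0.21,-0.06,0.75],[1,-0.224,-0.245,-0.06,0.87],[1,-0.256,-0.28,-0.06,1.0]]]'
```

```text
t: 0.9
eef_pos: [337.2, 264.9, 242.0]
tcp_rot: [3.141, -0.0, 1.874]
ft_force: [0.8, -0.1, -0.7]
opening: 1.003
```

```bash
python3 -m pendant '[[[1,-0.048,0.01,0,0.08],[1,-0.096,0.02,0,0.16],[1,-0.144,0.029,0,0.242],[1,-0.192,0.039,0,0.242],[1,-0.24,0.049,0,0.242],[1,-0.288,0.058,0,0.242],[1,-0.288,0.058,0,0.242],[1,-0.288,0.058,0,0.242]]]'
python3 - <<'E'
from cell import env
import cv2,numpy as np
s=env.state(); c=env.read_camera("wrist"); cv2.imwrite("pics/w1.png",c["image"]); np.savez("w1.npz",pos=s["eef_pos"],rot=s["tcp_rot"],**c)
print(s["t"],s["eef_pos"],s["tcp_rot"],s["joints"],c["fx"],c["cx"],c["cy"]);print(c["tool_from_camera"])
E
```

```text
t: 1.7
eef_pos: [479.2, 9.1, 241.2]
tcp_rot: [-3.14, -0.0, 1.634]
ft_force: [-0.1, -0.4, 0.1]
opening: 0.999
1.7 [479.23435428   9.06850478 241.17682553] [-3.14033467e+00 -4.55251386e-04  1.63446097e+00] [-1.19143186e-01  2.19157204e-01  1.81864111e+00  2.45071734e-04
  1.10511413e+00 -1.82918301e-01] 325.19226210127806 276.56030694406985 210.28019863198057
[[-1.68839285e-04 -9.56014600e-01 -2.93319036e-01  8.24935332e+01]
 [ 9.99999248e-01  1.94890351e-04 -1.21082213e-03  4.22532075e-01]
 [ 1.21472868e-03 -2.93319019e-01  9.56013848e-01 -2.03137834e+02]
 [ 0.00000000e+00  0.00000000e+00  0.00000000e+00  1.00000000e+00]]
```

View pics/w1.png

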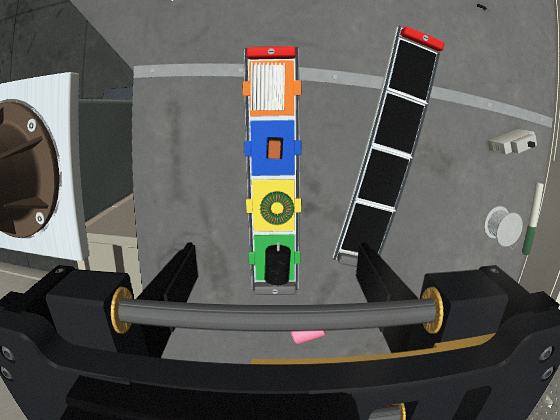

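The wrist view shows the whole old rail: sink (268,85), relay (274,148), choke (276,208), capacitor (277,264). All four new pads are visible between (412,65) and (366,232), and the pink can shows at (307,337). Next I measure from this view.

```bash
cat >> h.py <<'E'
def wrays(c,u,v):
    x=(np.asarray(u,float)-c["cx"])/c["fx"]; y=(np.asarray(v,float)-c["cy"])/c["fy"]
    r=np.hypot(x,y)+1e-12; th=np.minimum(r,1.45); k=np.tan(th)/r
    return np.stack([x*k,y*k,np.ones_like(x)],-1)
def wpose(c):
    R=Ro.from_euler("xyz",c["rot"]).as_matrix(); T=c["tool_from_camera"]
    return R@T[:3,:3], R@T[:3,3]+c["pos"]
def wcloud(c,z=None):
    v,u=np.mgrid[:420,:560]; d=wrays(c,u,v); R,o=wpose(c)
    if z is None: return d*c["range_z"][...,None]@R.T+o
    w=d@R.T; return o+w*((z-o[2])/w[...,2])[...,None]
def rect(p):
    (cx,cy),(w,h),a=cv2.minAreaRect(np.asarray(p[:,:2],np.float32)); return np.round([cx,cy,w,h,a],1)
COL=dict(orange=((8,150,120),(18,255,255)),blue=((100,150,80),(120,255,255)),yellow=((22,150,120),(32,255,255)),green=((50,150,80),(80,255,255)))
C0=dict(orange=(466,125),blue=(471,45),yellow=(476,-35),green=(481,-115))
E
python3 - <<'E'
from h import *
c=load("w1.npz"); P=wcloud(c); Q=wcloud(c,14.); val=c["range_z"]>0
for k,(x,y) in C0.items():
    near=(np.hypot(Q[...,0]-x,Q[...,1]-y)<60)&val
    m=mask(c,*COL[k])&near&(P[...,2]<20)
    print(k,"cradle",rect(Q[m]),"z",np.median(P[m][:,2]).round(1),m.sum())
    s=(np.abs(P[...,0]-x)<35)&(np.abs(P[...,1]-y)<37)&val&(P[...,2]>20)
    zt=np.percentile(P[s][:,2],97); t=s&(P[...,2]>zt-4); print("   part top z",zt.round(1),rect(P[t]),P[t].mean(0).round(1),"all",rect(P[s]))
m=mask(c,(0,0,0),(180,255,60))&val&(P[...,2]>8)&(P[...,2]<20)&(Q[...,0]>560)&(Q[...,0]<700)&(Q[...,1]<230)&(Q[...,1]>-110)
m=cv2.morphologyEx(m.astype(np.uint8),cv2.MORPH_OPEN,np.ones((3,3)))
n,L,S,_=cv2.connectedComponentsWithStats(m)
for i in range(1,n):
    if S[i,4]>300: print("pad",rect(Q[L==i]),np.median(P[L==i][:,2]).round(1))
g=mask(c,(0,0,60),(180,40,160))&val&(Q[...,0]>540)&(Q[...,0]<570)&(abs(Q[...,1]-80)<80);print("table",np.median(P[g][:,2]))
E
```

```text
orange cradle [464.9 125.2  74.2  72.4   3.4] z 14.0 969
   part top z 41.6 [459.7 125.9  41.7  59.4   3.5] [460.1 126.3  40.1] all [459.7 125.9  41.7  59.4   3.5]
blue cradle [470.4  45.8  74.5  72.6   5. ] z 14.1 2161
   part top z 403.1 [465.6  32.   59.8   6.2   6.7] [463.4  32.4 401.5] all [471.5  42.2  36.5  70.1  86.8]
yellow cradle [476.5 -33.4  74.9  72.6   5.3] z 14.1 1455
   part top z 31.3 [481.5 -33.6  44.2  43.7   2.8] [481.6 -33.4  29.5] all [481.7 -33.6  44.8  45.2  79. ]
green cradle [ 482.8 -112.8   73.5   71.5    3.8] z 14.0 1008
   part top z 50.0 [ 486.7 -114.7   22.6   50.6    1.3] [ 487.1 -113.4   48.3] all [ 487.9 -119.1   41.7   73.3   10.8]
pad [655.5 173.3  71.6  57.5  79.9] 13.9
pad [641.8  94.9  71.   57.8  80.5] 13.9
pad [627.7  16.3  71.5  57.5  79.6] 14.0
pad [614.  -62.1  71.4  57.5  80. ] 13.9
table 0.05118701044654017
```

```bash
python3 - <<'E'
from h import *
c=load("w1.npz"); P=wcloud(c); val=c["range_z"]>0
for k,(x,y) in C0.items():
    s=(np.abs(P[...,0]-x)<33)&(np.abs(P[...,1]-y)<35)&val&(P[...,2]>19)&(P[...,2]<60)
    zt=np.percentile(P[s][:,2],95)
    for d in (3,8,14):
        t=s&(P[...,2]>zt-d); print(k,zt.round(1),d,rect(P[t]),"x",P[t].min(0).round(),P[t].max(0).round())
E
python3 - <<'E'
import cv2
i=cv2.imread('pics/w1.png')[110:300,225:325]; cv2.imwrite('pics/w1c.png',cv2.resize(i,None,fx=3,fy=3,interpolation=2))
E
```

```text
orange 41.3 3 [459.8 125.9  41.6  59.3   3.1] x [439.  95.  38.] [481. 156.  43.]
orange 41.3 8 [459.7 125.9  41.7  59.4   3.5] x [439.  95.  33.] [481. 156.  43.]
orange 41.3 14 [459.7 125.9  41.7  59.4   3.5] x [439.  95.  27.] [481. 156.  43.]
blue 47.1 3 [473.4  46.8  14.8  21.1   3.3] x [466.  36.  44.] [481.  57.  48.]
blue 47.1 8 [473.4  46.7  14.8  21.3   3.4] x [466.  36.  40.] [481.  57.  48.]
blue 47.1 14 [473.4  46.7  14.8  21.3   3.4] x [466.  36.  38.] [481.  57.  48.]
yellow 31.1 3 [482.2 -33.5  42.8  43.6   3.1] x [461. -56.  28.] [504. -12.  33.]
yellow 31.1 8 [481.5 -33.   44.6  44.9   2.7] x [459. -56.  23.] [504. -11.  33.]
yellow 31.1 14 [481.7 -33.6  44.8  45.2  79. ] x [459. -56.  19.] [505. -11.  33.]
green 49.8 3 [ 487.  -114.2   50.1   21.3   88.3] x [ 476. -139.   47.] [498. -89.  51.]
green 49.8 8 [ 487.1 -115.    29.8   51.     2.4] x [ 472. -141.   42.] [503. -89.  51.]
green 49.8 14 [ 487.1 -111.3   34.5   58.6    0.8] x [ 470. -141.   36.] [505. -82.  51.]
```

View pics/w1c.png

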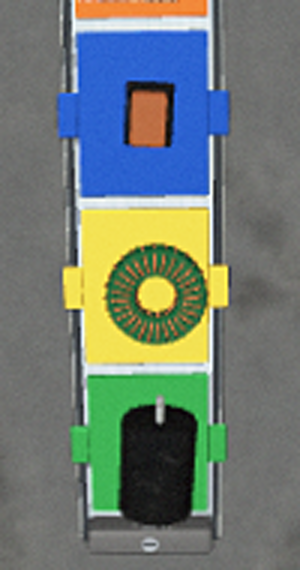

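Run:
```python
from h import *
np.set_printoptions(linewidth=200)
c=load("w1.npz"); P=wcloud(c)
print(P[134:164,263:287:2,2].round().astype(int)); 
print(c["image"][134:164,263:287:2,2])
for n in("top","side"):
    d=load(n+"0.npz");D=cloud(d);m=(np.hypot(D[...,0]-473,D[...,1]-46)<22)&(D[...,2]>24)&(D[...,2]<70)
    print(n,D[m].min(0),D[m].max(0),np.percentile(D[m][:,2],[50,90]))
```

```text
[[14 14 15 14 14 14 13 13 14 13 14 14]
 [15 14 15 14 15 15 15 14 14 14 14 14]
 [14 14 15 15 12 14 15 14 14 14 14 14]
 [15 14 20 20 20 19 19 16 14 13 15 14]
 [15 15 21 22 21 20 20 20 19 21 14 14]
 [13 13 21 20 21 20 21 21 20 20 13 14]
 [14 15 19 20 31 28 28 20 21 19 14 14]
 [13 14 21 41 44 42 42 41 38 20 14 16]
 [14 15 21 46 46 46 46 46 45 19 14 15]
 [15 15 20 46 47 47 47 48 44 20 15 13]
 [13 13 20 45 46 47 47 46 46 20 15 15]
 [14 14 21 46 47 47 46 46 46 20 13 14]
 [14 15 20 46 46 45 47 45 47 20 15 14]
 [13 15 20 46 46 47 46 45 46 20 14 16]
 [15 15 20 46 46 46 47 46 45 21 15 14]
 [14 15 21 46 47 47 48 46 45 20 14 15]
 [14 14 19 46 47 46 46 47 46 20 11 12]
 [14 12 20 45 46 46 46 45 45 20 13 14]
 [14 14 20 45 46 45 46 46 45 19 14 14]
 [15 14 20 46 45 45 46 46 46 20 13 13]
 [14 15 21 46 46 47 45 45 45 21 16 13]
 [15 14 20 45 45 46 46 45 46 21 15 14]
 [15 14 20 46 47 46 45 46 46 21 14 12]
 [13 16 20 46 47 46 46 46 47 20 16 14]
 [15 14 13 43 46 45 45 47 45 21 14 14]
 [14 14 15 13 13 14 15 14 13 15 15 14]
 [16 14 15 13 13 14 15 13 15 13 14 15]
 [13 15 15 15 15 14 15 14 13 14 13 15]
 [14 14 
[... 1126 characters left out ...]
98  17  37  47]
 [ 42  46   8 191 189 189 190 188 178  14  44  44]
 [ 46  46  17 192 190 194 189 190 176  27  45  40]
 [ 45  43  12 194 197 198 193 193 180  30  44  40]
 [ 48  41  24 116 137 138 169 175 122  24  46  42]
 [ 41  43  41  52  59  54  73  73  58  41  42  51]
 [ 37  43  39  43  43  42  36  38  42  44  46  45]
 [ 40  47  45  39  47  45  44  41  45  43  42  43]
 [ 40  41  46  42  44  44  41  44  44  43  45  44]
 [ 39  47  43  43  44  42  42  43  40  48  44  40]]
top [463.45826677  32.59331016  24.98667352] [485.94790846  58.40631009  54.9491767 ] [44.24666628 50.92361355]
side [462.91308157  29.47578116  24.24205169] [482.79496874  57.31625216  50.08710562] [41.59866647 46.76288674]
```

```bash
cat > go.py <<'E'
import sys,numpy as np
from cell import env
def rel(x,y,z,yaw,s=None):
    s=s or env.state(); p=s["eef_pos"]; a=s["tcp_rot"][2]; d=np.array([x,y])-p[:2]
    tx=d@[np.cos(a),np.sin(a)]; ty=d@[np.sin(a),-np.cos(a)]; t=(a-yaw+np.pi)%(2*np.pi)-np.pi
    print("t",round(s["t"],2),"tcp",p.round(1),"yaw",a.round(4),"F",s["ft_force"].round(1),"op",round(s["opening"],3)); print("  shift m:",(np.array([tx,ty,p[2]-z])/1e3).round(4),"turn",round(t,4))
if __name__=="__main__": rel(*map(float,sys.argv[1:]))
E
python3 - <<'E'
from h import *
c=load("w1.npz"); P=wcloud(c)
s=(np.hypot(P[...,0]-473,P[...,1]-46)<25)&(P[...,2]>17.5)&(P[...,2]<23)
print(rect(P[s]),P[s].min(0),P[s].max(0))
E
python3 go.py 473.4 46.5 100 1.646
```

```text
[473.   48.6  21.   31.5   3.4] [461.57424239  33.34321027  17.54264869] [483.93292998  63.70771018  22.38010822]
t 1.75 tcp [478.9  10.  241.4] yaw 1.636 F [ 0.1  0.4 -0.5] op 0.998
  shift m: [ 0.0368 -0.0031  0.1414] turn -0.01
```

```bash
python3 -m pendant '[[[1,0.013,-0.001,0.04,-0.01],[1,0.026,-0.002,0.08,-0.01],[1,0.0386,-0.0031,0.12,-0.01],[1,0.0386,-0.0031,0.15,-0.01],[1,0.0386,-0.0031,0.18,-0.01],[1,0.0386,-0.0031,0.2,-0.01],[1,0.0386,-0.0031,0.21,-0.01],[1,0.0386,-0.0031,0.215,-0.01]]]'; python3 go.py 473.3 48.3 24 1.646
```

```text
t: 2.55
eef_pos: [473.3, 49.1, 26.4]
tcp_rot: [-3.141, -0.0, 1.648]
ft_force: [-0.5, -0.3, -0.5]
opening: 1.0
t 2.55 tcp [473.3  49.1  26.4] yaw 1.6483 F [-0.5 -0.3 -0.5] op 1.0
  shift m: [-0.0008 -0.0001  0.0024] turn 0.0023
```

Spot on. Now I close and check the force.

```bash
python3 -m pendant '[[[0.4,-0.0005,0,0.002,0],[0,-0.0005,0,0.002,0],[0,-0.0005,0,0.002,0],[0,-0.0005,0,0.002,0],[0,-0.0005,0,0.002,0],[0,-0.0005,0,0.002,0],[0,-0.0005,0,0.002,0],[0,-0.0005,0,0.002,0]]]'; python3 go.py 473.3 48.3 24 1.646
```

```text
t: 3.35
eef_pos: [473.8, 47.6, 24.7]
tcp_rot: [3.142, -0.0, 1.647]
ft_force: [-0.4, -0.1, -0.2]
opening: 0.382
t 3.35 tcp [473.8  47.6  24.7] yaw 1.6468 F [-0.4 -0.1 -0.2] op 0.382
  shift m: [ 0.0007 -0.0005  0.0007] turn 0.0008
```

```bash
python3 -m pendant '[[[0,0,0,0,0],[0,0,0,0,0],[0,0,0,0,0],[0,0,0,0,0],[0,0,0,0,0],[0,0,0,-0.002,0],[0,0,0,-0.02,0],[0,0,0,-0.04,0]]]'; python3 go.py 627.7 16.3 100 1.396
```

```text
t: 4.15
eef_pos: [473.4, 47.6, 64.9]
tcp_rot: [-3.14, -0.0, 1.647]
ft_force: [0.0, -0.4, 0.4]
opening: 0.005
t 4.15 tcp [473.4  47.6  64.9] yaw 1.6468 F [ 0.  -0.4  0.4] op 0.005
  shift m: [-0.043   0.1515 -0.0351] turn 0.2508
```

Closed empty, so I need a look.

Run:
```python
from cell import env
import cv2,numpy as np
s=env.state(); c=env.read_camera("wrist"); d=env.read_camera("side")
np.savez("w2.npz",pos=s["eef_pos"],rot=s["tcp_rot"],**c)
a=c["image"]; b=cv2.resize(d["image"][180:300,180:340],(560,420),interpolation=cv2.INTER_CUBIC)
cv2.imwrite("pics/m2.png",cv2.resize(np.hstack([a,b]),(800,300),interpolation=cv2.INTER_AREA))
```

```text
(no output)
```

View pics/m2.png

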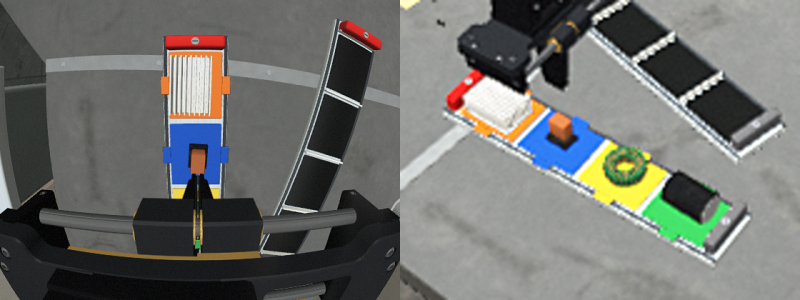

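The relay still stands in its cradle at (198,160) in this picture, apparently undisturbed. I probably lifted before the grip force had built up, so I re-measure it and retry.

```bash
python3 - <<'E'
from h import *
c=load("w2.npz"); P=wcloud(c); val=c["range_z"]>0
near=(np.hypot(P[...,0]-473,P[...,1]-48)<28)&val
o=mask(c,(3,80,50),(17,255,255))&near&(P[...,2]>22)&(P[...,2]<60); print(rect(P[o]),o.sum(),P[o].min(0),P[o].max(0),np.median(P[o],0))
f=near&(P[...,2]>17.5)&(P[...,2]<23); print(rect(P[f]),f.sum(),P[f].min(0),P[f].max(0))
E
python3 go.py 473.3 48.3 21.5 1.646
```

```text
[473.9  47.1  14.8  21.7   3.5] 683 [465.98550257  35.95938373  26.17608414] [480.98499324  57.85679848  47.88993181] [473.48807544  50.30951968  45.86470235]
[473.6  46.7  21.   28.2   0.6] 327 [462.97288917  32.71819726  17.50415081] [484.13991945  60.82853066  22.38968834]
t 4.25 tcp [474.8  47.6  66.6] yaw 1.6469 F [ 0.5  0.7 -0.1] op 0.002
  shift m: [ 0.0008 -0.0015  0.0451] turn 0.0009
```

```bash
python3 -m pendant '[[[1,0,0,-0.01,0],[1,0,0,-0.015,0],[1,0,0,-0.015,0],[1,0,0,-0.015,0],[0.5,0,0,-0.015,0],[0.5,0,0,-0.015,0],[0.5,0,0,-0.015,0],[0.5,0,0,-0.015,0]]]'
```

```text
t: 5.05
eef_pos: [473.7, 47.6, 79.6]
tcp_rot: [-3.141, -0.0, 1.647]
ft_force: [0.6, 0.8, -0.1]
opening: 0.497
```

```bash
python3 -m pendant '[[[0.5,-0.0005,0,0.025,0],[0.5,-0.0005,0,0.045,0],[0.5,-0.0005,0,0.0555,0],[0.5,-0.0005,0,0.0575,0],[0.3,-0.0005,0,0.0575,0],[0,-0.0005,0,0.0575,0],[0,-0.0005,0,0.0575,0],[0,-0.0005,0,0.0575,0]]]';python3 -m pendant '[[[0,0,0,0,0],[0,0,0,0,0],[0,0,0,0,0],[0,0,0,0,0],[0,0,0,0,0],[0,0,0,0,0],[0,0,0,0,0],[0,0,0,0,0]]]'
```

```text
t: 5.85
eef_pos: [474.1, 47.2, 22.8]
tcp_rot: [3.141, 0.0, 1.647]
ft_force: [0.4, -0.1, -0.3]
opening: 0.219
t: 6.65
eef_pos: [473.8, 47.1, 22.2]
tcp_rot: [-3.142, -0.0, 1.647]
ft_force: [0.7, 0.7, 0.8]
opening: 0.005
```

Run:
```python
from cell import env
import cv2,numpy as np
s=env.state(); c=env.read_camera("wrist"); d=env.read_camera("side")
np.savez("w3.npz",pos=s["eef_pos"],rot=s["tcp_rot"],**c)
a=cv2.resize(c["image"][130:330,180:380],(420,420)); b=cv2.resize(d["image"][130:270,170:310],(420,420),interpolation=cv2.INTER_CUBIC)
cv2.imwrite("pics/m3.png",cv2.resize(np.hstack([a,b]),(800,400),interpolation=cv2.INTER_AREA))
```

```text
(no output)
```

View pics/m3.png

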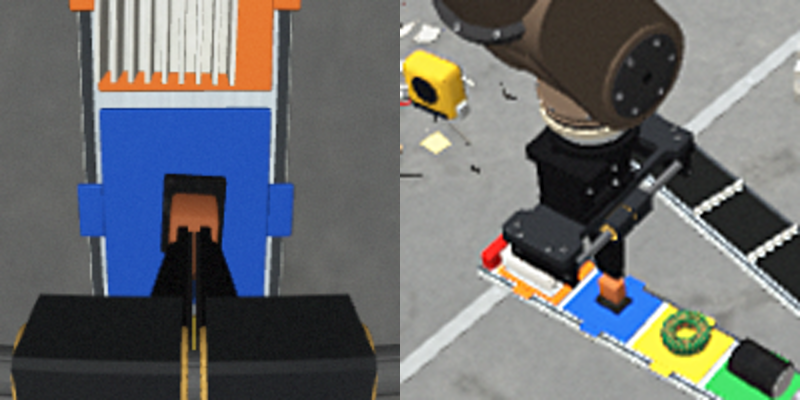

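Run:
```python
from h import *
from cell import env
np.set_printoptions(linewidth=220)
c=load("w3.npz"); P=wcloud(c); print(c["pos"])
for col in (272,276,280):
  print(col,[tuple(P[r,col].round().astype(int)) for r in range(216,290,5)])
d=env.read_camera("side"); np.savez("side3.npz",**d); D=cloud(d)
R=cv2.Rodrigues(d["rvec"])[0]; print("cam",-R.T@d["tvec"].ravel())
for p in ([473.8,47.1,22],[473.8,47.1,47],[473.8,47.1,80]): print(p,cv2.projectPoints(np.array([p],float),d["rvec"],d["tvec"],np.array([[d["fx"],0,d["cx"]],[0,d["fy"],d["cy"]],[0,0,1]]),None)[0].ravel())
for r in range(205,245,3): print(r,[tuple(D[r,k].round().astype(int)) for k in (240,243,246)],d["image"][r,243])
```

```text
[473.82605917  47.14839644  22.1900356 ]
272 [(np.int64(470), np.int64(60), np.int64(13)), (np.int64(470), np.int64(59), np.int64(21)), (np.int64(470), np.int64(55), np.int64(19)), (np.int64(470), np.int64(58), np.int64(36)), (np.int64(471), np.int64(56), np.int64(41)), (np.int64(471), np.int64(55), np.int64(46)), (np.int64(471), np.int64(58), np.int64(59)), (np.int64(471), np.int64(58), np.int64(66)), (np.int64(471), np.int64(58), np.int64(73)), (np.int64(471), np.int64(58), np.int64(78)), (np.int64(471), np.int64(58), np.int64(85)), (np.int64(471), np.int64(58), np.int64(89)), (np.int64(471), np.int64(58), np.int64(94)), (np.int64(471), np.int64(57), np.int64(98)), (np.int64(471), np.int64(57), np.int64(103))]
276 [(np.int64(473), np.int64(61), np.int64(14)), (np.int64(473), np.int64(59), np.int64(21)), (np.int64(473), np.int64(56), np.int64(21)), (np.int64(473), np.int64(57), np.int64(34)), (np.int64(473), np.int64(57), np.int64(43)), (np.int64(473), np.int64(56), np.int64(47)), (np.int64(473), np.int64(57), np.int64(57)), (np.int64(473), np.int64(57), np.int64(63)), (np.int64(473
[... 2616 characters left out ...]
np.int64(43), np.int64(38)), (np.int64(471), np.int64(37), np.int64(36))] [ 57 101 182]
235 [(np.int64(464), np.int64(54), np.int64(18)), (np.int64(469), np.int64(48), np.int64(18)), (np.int64(469), np.int64(37), np.int64(26))] [50 57 69]
238 [(np.int64(458), np.int64(49), np.int64(16)), (np.int64(463), np.int64(43), np.int64(15)), (np.int64(465), np.int64(33), np.int64(21))] [148  64  30]
241 [(np.int64(451), np.int64(43), np.int64(14)), (np.int64(456), np.int64(37), np.int64(14)), (np.int64(462), np.int64(31), np.int64(12))] [247 128  47]
244 [(np.int64(444), np.int64(36), np.int64(14)), (np.int64(448), np.int64(29), np.int64(15)), (np.int64(456), np.int64(26), np.int64(10))] [246 127  46]
```

Run:
```python
from h import *
for f in("w1.npz","w2.npz"):
    c=load(f); P=wcloud(c); p=c["pos"]
    m=(c["range_z"]>0)&(P[...,2]>p[2]-15)&(P[...,2]<p[2]+60)&(np.hypot(P[...,0]-p[0],P[...,1]-p[1])<100)&(P[...,2]>50)
    q=P[m]-p; print(f,m.sum(),q.min(0),q.max(0)); 
    i=q[:,2].argsort()[:6]; print(q[i].round(1)); print(np.percentile(q[:,2],[1,5,20]))
```

```text
w1.npz 1405 [-55.04927335 -14.54072143  32.3676851 ] [54.79002114 14.769997   59.99846468]
[[-49.6   5.7  32.4]
 [-47.4  -5.6  32.9]
 [-46.5 -14.4  32.9]
 [ 48.1   0.6  33. ]
 [ 48.3  -8.2  33. ]
 [ 47.8   5.9  33. ]]
[33.48612352 34.77032058 40.28459975]
w2.npz 527 [-9.13906915  8.66106455 33.17521762] [ 8.12165978 12.23586605 59.98131847]
[[-1.3  9.  33.2]
 [-1.9  9.1 33.5]
 [-0.2  9.3 33.5]
 [ 0.4  9.3 33.5]
 [ 3.1 10.8 33.7]
 [-3.1 10.4 33.8]]
[33.81604823 35.86099922 41.64608687]
```

The fingers end 33 mm behind the reported TCP. Three wrist views agree and so does the side view: the tips stood at about z=55 when the TCP read 22, which is why the jaws closed above the relay. I use tip = TCP + 33 mm from here on, and descend carefully while watching the force.

```bash
python3 -m pendant '[[[0,0,0,-0.015,0],[0.5,0,0,-0.015,0],[0.5,0,0,-0.015,0],[0.5,0,0,-0.015,0],[0.5,0,0,-0.015,0],[0.5,0,0,-0.015,0],[0.5,0,0,-0.015,0],[0.5,0,0,0,0]]]'; python3 -m pendant '[[[0.5,0,0,0.015,0],[0.5,0,0,0.022,0],[0.5,0,0,0.027,0],[0.5,0,0,0.03,0],[0,0,0,0.03,0],[0,0,0,0.03,0],[0,0,0,0.03,0],[0,0,0,0.03,0]]]'; python3 -m pendant '[[[0,0,0,0,0],[0,0,0,0,0],[0,0,0,0,0],[0,0,0,0,0],[0,0,0,0,0],[0,0,0,0,0],[0,0,0,0,0],[0,0,0,0,0]]]'
```

```text
t: 7.6
eef_pos: [474.7, 47.1, 23.1]
tcp_rot: [3.139, 0.0, 1.647]
ft_force: [0.9, 0.0, -0.5]
opening: 0.491
t: 8.4
eef_pos: [474.0, 47.1, -7.5]
tcp_rot: [3.141, -0.0, 1.647]
ft_force: [0.7, 0.5, 1.4]
opening: 0.221
t: 9.2
eef_pos: [474.0, 47.1, -7.5]
tcp_rot: [3.141, -0.0, 1.647]
ft_force: [0.1, 0.6, 6.4]
opening: 0.221
```

Gripped at 21 mm. Now lift.

```bash
python3 -m pendant '[[[0,0,0,-0.003,0],[0,0,0,-0.01,0],[0,0,0,-0.025,0],[0,0,0,-0.045,0],[0,0,0,-0.065,0],[0,0,0,-0.08,0],[0,0,0,-0.08,0],[0,0,0,-0.08,0]]]'; python3 go.py 627.7 16.3 75 1.396;python3 - <<'E'
from cell import env
import cv2,numpy as np
s=env.state(); c=env.read_camera("wrist"); d=env.read_camera("side")
np.savez("w4.npz",pos=s["eef_pos"],rot=s["tcp_rot"],**c)
a=cv2.resize(c["image"][130:330,180:380],(420,420)); b=cv2.resize(d["image"][130:270,170:310],(420,420),interpolation=cv2.INTER_CUBIC)
cv2.imwrite("pics/m4.png",cv2.resize(np.hstack([a,b]),(800,400),interpolation=cv2.INTER_AREA))
E
```

```text
t: 10.0
eef_pos: [473.8, 47.1, 72.2]
tcp_rot: [3.141, -0.0, 1.647]
ft_force: [-0.1, -0.2, 0.3]
opening: 0.221
t 10.0 tcp [473.8  47.1  72.2] yaw 1.6468 F [-0.1 -0.2  0.3] op 0.221
  shift m: [-0.0424  0.1511 -0.0028] turn 0.2508
```

View pics/m4.png

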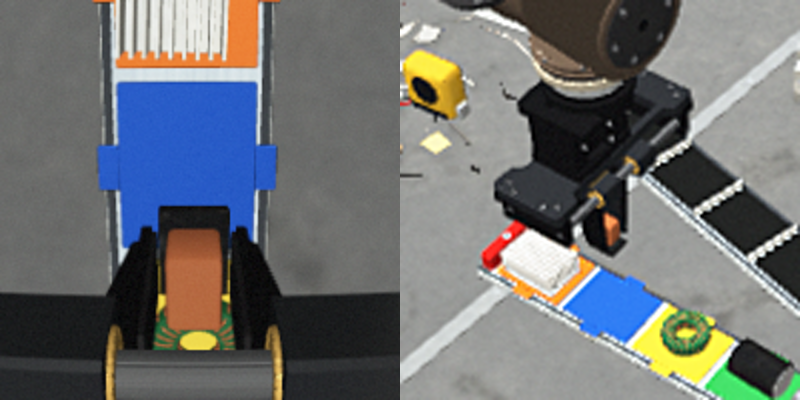

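The relay is lifted upright between the fingers at about (195,290) in the left half, and the blue cradle is empty. Now carry it to pad -40.

```bash
python3 -m pendant '[[[0,-0.006,0.02,0,0.05],[0,-0.014,0.05,0,0.12],[0,-0.022,0.08,0,0.19],[0,-0.03,0.11,0,0.2508],[0,-0.038,0.136,0,0.2508],[0,-0.0424,0.1511,0,0.2508],[0,-0.0424,0.1511,0,0.2508],[0,-0.0424,0.1511,0,0.2508]]]'; python3 go.py 627.7 16.3 -6.5 1.396
```

```text
t: 10.9
eef_pos: [626.7, 16.4, 71.0]
tcp_rot: [-3.139, 0.0, 1.396]
ft_force: [0.1, 0.3, -0.3]
opening: 0.223
t 10.9 tcp [626.7  16.4  71. ] yaw 1.3959 F [ 0.1  0.3 -0.3] op 0.223
  shift m: [0.     0.001  0.0775] turn -0.0001
```

```bash
python3 -m pendant '[[[0,0,0.001,0.025,0],[0,0,0.001,0.045,0],[0,0,0.001,0.06,0],[0,0,0.001,0.07,0],[0,0,0.001,0.075,0],[0,0,0.001,0.077,0],[0,0,0.001,0.078,0],[0,0,0.001,0.078,0]]]'; python3 go.py 627.7 16.3 -7.5 1.396
```

```text
t: 11.7
eef_pos: [629.0, 16.1, -5.3]
tcp_rot: [3.141, -0.0, 1.396]
ft_force: [-0.3, 0.4, -0.3]
opening: 0.221
t 11.7 tcp [629.   16.1  -5.3] yaw 1.396 F [-0.3  0.4 -0.3] op 0.221
  shift m: [-0.0001 -0.0013  0.0022] turn -0.0
```

```bash
python3 -m pendant '[[[0,0,-0.001,0.001,0],[0,0,-0.001,0.002,0],[0,0,-0.001,0.002,0],[0.3,0,-0.001,0.002,0],[0.45,0,-0.001,0.002,0],[0.5,0,-0.001,0.002,0],[0.5,0,-0.001,0.002,0],[0.5,0,-0.001,0.002,0]]]'; python3 -m pendant '[[[0.5,0,0,-0.005,0],[0.6,0,0,-0.025,0],[0.8,0,0,-0.055,0],[1,0,0,-0.09,0],[1,0,0,-0.12,0],[1,0,0,-0.15,0],[1,0,0,-0.15,0],[1,0,0,-0.15,0]]]';python3 - <<'E'
from h import *
from cell import env
s=env.state(); c=env.read_camera("wrist"); cv2.imwrite("pics/w5.png",c["image"]); np.savez("w5.npz",pos=s["eef_pos"],rot=s["tcp_rot"],**c)
c=load("w5.npz"); P=wcloud(c); Q=wcloud(c,14.)
near=(np.hypot(P[...,0]-627.7,P[...,1]-16.3)<30)
f=near&(P[...,2]>17.5)&(P[...,2]<23); print("foot",rect(P[f]),"top",np.percentile(P[near&(P[...,2]<100)][:,2],97))
E
python3 go.py 481.8 -33.5 70 1.646
```

```text
t: 12.5
eef_pos: [627.7, 16.3, -7.8]
tcp_rot: [-3.142, -0.0, 1.396]
ft_force: [-0.2, 0.0, -0.3]
opening: 0.492
t: 13.3
eef_pos: [627.7, 16.3, 142.8]
tcp_rot: [3.14, -0.0, 1.396]
ft_force: [0.1, -0.6, 0.1]
opening: 0.986
foot [628.   16.2  27.6  19.9  79.7] top 46.650199833915536
t 13.35 tcp [627.3  16.4 141.8] yaw 1.396 F [-0.4 -0.9  0. ] op 0.993
  shift m: [-0.0744 -0.1346  0.0718] turn -0.25
```

View pics/w5.png

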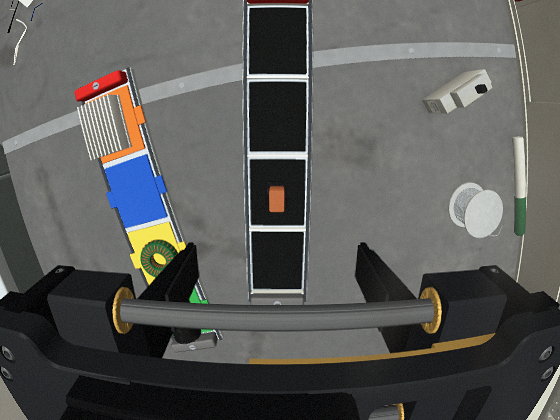

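The relay stands centred on the third pad from red, (277,199). Next is the choke.

```bash
python3 -m pendant '[[[1,-0.02,-0.036,0,-0.08],[1,-0.04,-0.073,0.01,-0.16],[1,-0.06,-0.109,0.03,-0.25],[1,-0.0744,-0.1346,0.05,-0.25],[1,-0.0744,-0.1346,0.08,-0.25],[1,-0.0744,-0.1346,0.11,-0.25],[1,-0.0744,-0.1346,0.12,-0.25],[1,-0.0744,-0.1346,0.12,-0.25]]]'; python3 go.py 481.8 -33.5 -7 1.646
```

```text
t: 14.15
eef_pos: [481.3, -33.3, 20.8]
tcp_rot: [-3.138, -0.001, 1.646]
ft_force: [-0.8, 0.8, 0.4]
opening: 1.004
t 14.15 tcp [481.3 -33.3  20.8] yaw 1.646 F [-0.8  0.8  0.4] op 1.004
  shift m: [-0.0002  0.0005  0.0278] turn 0.0
```

```bash
python3 -m pendant '[[[1,0,0.0005,0.012,0],[1,0,0.0005,0.02,0],[1,0,0.0005,0.025,0],[0.7,0,0.0005,0.028,0],[0.3,0,0.0005,0.028,0],[0,0,0.0005,0.028,0],[0,0,0.0005,0.028,0],[0,0,0.0005,0.028,0]]]'; python3 -m pendant '[[[0,0,0,0,0],[0,0,0,0,0],[0,0,0,0,0],[0,0,0,0,0],[0,0,0,0,0],[0,0,0,0,0],[0,0,0,0,0],[0,0,0,0,0]]]'; python3 go.py 641.8 94.9 70 1.396
```

```text
t: 14.95
eef_pos: [482.9, -33.5, -5.5]
tcp_rot: [3.141, 0.0, 1.646]
ft_force: [-0.5, 0.5, -0.6]
opening: 0.636
t: 15.75
eef_pos: [482.7, -33.5, -5.8]
tcp_rot: [3.142, -0.0, 1.646]
ft_force: [-0.9, -0.7, 1.3]
opening: 0.438
t 15.75 tcp [482.7 -33.5  -5.8] yaw 1.646 F [-0.9 -0.7  1.3] op 0.438
  shift m: [ 0.1161  0.1683 -0.0758] turn 0.25
```

Only 41.6 mm, so the tips are pinching the ring's rounded upper edge. I open, go 6 mm lower and grip again.

```bash
python3 -m pendant '[[[0.6,0,0,0,0],[0.65,0,0,0,0],[0.65,0,0,0,0],[0.65,0,0,0.003,0],[0.65,0,0,0.006,0],[0.65,0,0,0.007,0],[0.65,0,0,0.007,0],[0.3,0,0,0.007,0]]]'; python3 -m pendant '[[[0,0,0,0,0],[0,0,0,0,0],[0,0,0,0,0],[0,0,0,0,0],[0,0,0,0,0],[0,0,0,0,0],[0,0,0,0,0],[0,0,0,0,0]]]'; python3 go.py 641.8 94.9 70 1.396
```

```text
t: 16.55
eef_pos: [482.7, -33.5, -12.8]
tcp_rot: [-3.141, -0.0, 1.646]
ft_force: [-0.7, 0.5, 0.1]
opening: 0.612
t: 17.35
eef_pos: [482.8, -33.5, -12.8]
tcp_rot: [3.141, -0.0, 1.646]
ft_force: [0.1, -0.4, -0.4]
opening: 0.452
t 17.35 tcp [482.8 -33.5 -12.8] yaw 1.646 F [ 0.1 -0.4 -0.4] op 0.452
  shift m: [ 0.1161  0.1682 -0.0828] turn 0.25
```

```bash
python3 -m pendant '[[[0,0,0,-0.003,0],[0,0,0,-0.01,0],[0,0,0,-0.025,0],[0,0,0,-0.045,0],[0,0,0,-0.065,0],[0,0,0,-0.085,0],[0,0.0,0,-0.085,0],[0,0,0,-0.085,0]]]'; python3 -m pendant '[[[0,0.014,0.02,0,0.04],[0,0.035,0.05,0,0.11],[0,0.056,0.08,0,0.18],[0,0.077,0.11,0,0.25],[0,0.098,0.14,0,0.25],[0,0.11,0.16,0,0.25],[0,0.1161,0.168,0,0.25],[0,0.1161,0.168,0,0.25]]]'; python3 go.py 641.8 94.9 -12.5 1.396
```

```text
t: 18.15
eef_pos: [482.7, -33.5, 72.5]
tcp_rot: [3.141, 0.0, 1.646]
ft_force: [-0.3, -0.2, -0.8]
opening: 0.452
t: 18.95
eef_pos: [641.2, 95.4, 70.9]
tcp_rot: [-3.14, 0.0, 1.397]
ft_force: [-0.7, -0.5, 0.2]
opening: 0.454
t 18.95 tcp [641.2  95.4  70.9] yaw 1.3969 F [-0.7 -0.5  0.2] op 0.454
  shift m: [-0.0004  0.0007  0.0834] turn 0.0009
```

```bash
python3 -m pendant '[[[0,0,0,0.025,0],[0,0,0,0.045,0],[0,0,0,0.06,0],[0,0,0,0.072,0],[0,0,0,0.08,0],[0,0,0,0.083,0],[0,0,0,0.0845,0],[0,0,0,0.0845,0]]]'; python3 go.py 641.8 94.9 -12.5 1.396; python3 -c "
from go import *"
```

```text
t: 19.75
eef_pos: [641.7, 94.9, -11.9]
tcp_rot: [3.141, -0.0, 1.396]
ft_force: [0.1, 0.1, 0.6]
opening: 0.453
t 19.75 tcp [641.7  94.9 -11.9] yaw 1.396 F [0.1 0.1 0.6] op 0.453
  shift m: [-0.      0.0001  0.0006] turn 0.0
```

```bash
python3 -m pendant '[[[0,0,0,0.0005,0],[0,0,0,0.0005,0],[0.5,0,0,0.0005,0],[0.6,0,0,0.0005,0],[0.65,0,0,0.0005,0],[0.65,0,0,-0.005,0],[0.65,0,0,-0.025,0],[0.9,0,0,-0.06,0]]]'; python3 -m pendant '[[[1,0,0,-0.04,0],[1,0,0,-0.08,0],[1,0,0,-0.11,0],[1,0,0,-0.12,0],[1,0,0,-0.12,0],[1,0,0,-0.12,0],[1,0,0,-0.12,0],[1,0,0,-0.12,0]]]';python3 - <<'E'
from h import *
from cell import env
s=env.state(); c=env.read_camera("wrist"); cv2.imwrite("pics/w6.png",c["image"]); np.savez("w6.npz",pos=s["eef_pos"],rot=s["tcp_rot"],**c)
c=load("w6.npz"); P=wcloud(c); V=c["range_z"]>0
def part(n,x,y,lo=19):
    s=V&(np.hypot(P[...,0]-x,P[...,1]-y)<42)&(P[...,2]>lo)&(P[...,2]<60); print(n,rect(P[s]) if s.sum()>5 else s.sum(),s.sum(),np.percentile(P[s][:,2],96) if s.sum()>5 else 0)
part("choke",641.8,94.9);part("relay",627.7,16.3);part("sink",459.7,125.9)
E
python3 go.py 459.8 125.9 20 1.646
```

```text
t: 20.55
eef_pos: [640.4, 94.8, 46.8]
tcp_rot: [-3.138, 0.001, 1.396]
ft_force: [0.8, -0.3, -0.6]
opening: 0.69
t: 21.35
eef_pos: [641.1, 94.9, 166.2]
tcp_rot: [-3.139, 0.0, 1.396]
ft_force: [0.3, -0.2, 0.3]
opening: 1.002
choke [642.   95.2  46.4  82.8   0.7] 1221 31.19092678421603
relay [628.3  16.9  79.8  20.3  79.7] 472 46.88726169069652
sink [460.3 131.5  43.   72.8   3. ] 2027 41.1793239774332
t 21.4 tcp [641.2  94.9 166.5] yaw 1.396 F [-0.5  0.3  0.2] op 1.001
  shift m: [-0.001  -0.184   0.1465] turn -0.25
```

```bash
python3 -m pendant '[[[1,0,-0.04,0,-0.08],[1,0,-0.085,0,-0.16],[1,-0.001,-0.13,0.01,-0.25],[1,-0.001,-0.17,0.04,-0.25],[1,-0.001,-0.184,0.07,-0.25],[1,-0.001,-0.184,0.1,-0.25],[1,-0.001,-0.184,0.12,-0.25],[1,-0.001,-0.184,0.12,-0.25]]]'
python3 - <<'E'
from h import *
c=load("w6.npz"); P=wcloud(c); V=c["range_z"]>0
r=Ro.from_euler("z",-0.075).as_matrix()
def box(x,y,th,hx,hy,lo):
    d=P-[x,y,0]; u=d[...,0]*np.cos(th)+d[...,1]*np.sin(th); v=-d[...,0]*np.sin(th)+d[...,1]*np.cos(th)
    s=V&(abs(u)<hx)&(abs(v)<hy)&(P[...,2]>lo)&(P[...,2]<60); print(rect(P[s]),np.percentile(P[s][:,2],96))
box(641.8,94.9,-.1745,33,34,20); box(459.8,125.9,.075,33,37,24)
E
python3 go.py 459.8 125.9 -12 1.646
```

```text
t: 22.2
eef_pos: [458.8, 125.8, 45.6]
tcp_rot: [-3.137, 0.0, 1.646]
ft_force: [0.4, -0.3, 0.9]
opening: 1.001
[642.   95.7  46.4  45.2   0.7] 31.207482075574863
[460.6 125.3  43.   60.6   3. ] 41.21716534724359
t 22.2 tcp [458.8 125.8  45.6] yaw 1.6461 F [ 0.4 -0.3  0.9] op 1.001
  shift m: [0.0001 0.001  0.0576] turn 0.0001
```

```bash
python3 -m pendant '[[[1,0,0.001,0.02,0],[1,0,0.001,0.038,0],[1,0,0.001,0.05,0],[1,0,0.001,0.056,0],[0.6,0,0.001,0.058,0],[0.2,0,0.001,0.058,0],[0,0,0.001,0.058,0],[0,0,0.001,0.058,0]]]'; python3 -m pendant '[[[0,0,0,0,0],[0,0,0,0,0],[0,0,0,0,0],[0,0,0,0,0],[0,0,0,0,0],[0,0,0,0,0],[0,0,0,0,0],[0,0,0,0,0]]]'; python3 go.py 614.0 -62.1 70 1.396
```

```text
t: 23.0
eef_pos: [461.4, 126.0, -9.8]
tcp_rot: [3.141, -0.0, 1.646]
ft_force: [0.0, 0.4, 0.0]
opening: 0.719
t: 23.8
eef_pos: [461.2, 126.0, -10.2]
tcp_rot: [3.142, -0.0, 1.646]
ft_force: [-1.4, 0.0, 4.2]
opening: 0.432
t 23.8 tcp [461.2 126.  -10.2] yaw 1.6461 F [-1.4  0.   4.2] op 0.432
  shift m: [-0.1991  0.1383 -0.0802] turn 0.2501
```

```bash
python3 -m pendant '[[[0,0,0,-0.003,0],[0,0,0,-0.01,0],[0,0,0,-0.025,0],[0,0,0,-0.045,0],[0,0,0,-0.065,0],[0,0,0,-0.085,0],[0,0,0,-0.09,0],[0,0,0,-0.09,0]]]'; python3 -m pendant '[[[0,-0.02,0.014,0,0.04],[0,-0.055,0.038,0,0.11],[0,-0.09,0.0625,0,0.18],[0,-0.125,0.087,0,0.25],[0,-0.16,0.111,0,0.25],[0,-0.185,0.128,0,0.25],[0,-0.1991,0.1383,0,0.25],[0,-0.1991,0.1383,0,0.25]]]'; python3 go.py 614.0 -62.1 -10 1.396
```

```text
t: 24.6
eef_pos: [461.5, 126.0, 80.3]
tcp_rot: [3.14, -0.0, 1.646]
ft_force: [0.0, 1.0, -0.7]
opening: 0.429
t: 25.4
eef_pos: [614.5, -63.9, 78.0]
tcp_rot: [-3.14, -0.0, 1.394]
ft_force: [-0.9, 0.3, -0.5]
opening: 0.431
t 25.4 tcp [614.5 -63.9  78. ] yaw 1.394 F [-0.9  0.3 -0.5] op 0.431
  shift m: [ 0.0016 -0.0009  0.088 ] turn -0.002
```

```bash
python3 -m pendant '[[[0,0,0,0.01,0],[0,0,0,0.03,0],[0,0,0,0.05,0],[0,0,0,0.065,0],[0,0,0,0.075,0],[0,0,0,0.08,0],[0,0,0,0.08,0],[0,0,0,0.08,0]]]'; python3 go.py 614.0 -62.1 -10 1.396
```

```text
t: 26.2
eef_pos: [614.3, -62.1, 0.2]
tcp_rot: [3.141, -0.0, 1.396]
ft_force: [0.3, 0.4, -0.2]
opening: 0.432
t 26.2 tcp [ 6.143e+02 -6.210e+01  2.000e-01] yaw 1.3961 F [ 0.3  0.4 -0.2] op 0.432
  shift m: [-0.     -0.0003  0.0102] turn 0.0001
```

```bash
python3 -m pendant '[[[0,0,-0.0003,0.005,0],[0,0,-0.0003,0.008,0],[0,0,-0.0003,0.01,0],[0,0,-0.0003,0.0103,0],[0,0,-0.0003,0.0103,0],[0.4,0,-0.0003,0.0103,0],[0.55,0,-0.0003,0.0103,0],[0.6,0,-0.0003,0.0103,0]]]'; python3 -m pendant '[[[0.65,0,0,0,0],[0.65,0,0,-0.005,0],[0.65,0,0,-0.03,0],[0.9,0,0,-0.07,0],[1,0,0,-0.11,0],[1,0,0,-0.14,0],[1,0,0,-0.14,0],[1,0,0,-0.14,0]]]';python3 go.py 487.1 -111.5 20 1.646
```

```text
t: 27.0
eef_pos: [613.8, -62.1, -10.6]
tcp_rot: [3.141, -0.0, 1.396]
ft_force: [-0.3, 0.3, 0.3]
opening: 0.549
t: 27.8
eef_pos: [613.7, -62.1, 129.9]
tcp_rot: [3.14, -0.0, 1.396]
ft_force: [0.3, -0.7, -0.7]
opening: 0.985
t 27.8 tcp [613.7 -62.1 129.9] yaw 1.396 F [ 0.3 -0.7 -0.7] op 0.985
  shift m: [-0.0707 -0.1161  0.1099] turn -0.25
```

```bash
python3 -m pendant '[[[1,-0.02,-0.035,0,-0.06],[1,-0.045,-0.075,0,-0.15],[1,-0.065,-0.105,0,-0.25],[1,-0.0707,-0.1161,0,-0.25],[1,-0.0707,-0.1161,0,-0.25],[1,-0.0707,-0.1161,0,-0.25],[1,-0.0707,-0.1161,0.02,-0.25],[1,-0.0707,-0.1161,0.02,-0.25]]]'
python3 - <<'E'
from h import *
from cell import env
s=env.state(); c=env.read_camera("wrist"); cv2.imwrite("pics/w7.png",c["image"]); np.savez("w7.npz",pos=s["eef_pos"],rot=s["tcp_rot"],**c)
c=load("w7.npz"); P=wcloud(c); V=c["range_z"]>0
def box(n,x,y,th,hx,hy,lo,hi=60):
    d=P-[x,y,0]; u=d[...,0]*np.cos(th)+d[...,1]*np.sin(th); v=-d[...,0]*np.sin(th)+d[...,1]*np.cos(th)
    s=V&(abs(u)<hx)&(abs(v)<hy)&(P[...,2]>lo)&(P[...,2]<hi)
    if s.sum()>9: print(n,rect(P[s]),np.percentile(P[s][:,2],96))
for lo in (30,36,44): box("cap",487.1,-111.5,.075,30,38,lo)
box("sink",614,-62.1,-.1745,33,34,20)
box("relayfoot",627.7,16.3,-.1745,33,34,17.5,23)
E
python3 go.py 487.1 -111.5 -10 1.646
```

```text
t: 28.6
eef_pos: [487.3, -110.8, 107.6]
tcp_rot: [-3.139, -0.001, 1.646]
ft_force: [-1.0, -0.2, 0.4]
opening: 1.002
cap [ 487.4 -111.4   35.1   59.1    0.9] 49.96670855862651
cap [ 487.2 -111.4   34.5   59.1    1.1] 49.98743709753937
cap [ 487.4 -115.3   26.8   51.3    0.8] 50.09465937800198
sink [613.5 -62.4  60.7  42.2  79.5] 40.66069452305334
relayfoot [627.1  15.7  28.4  21.3  80.9] 21.220929087791916
t 28.65 tcp [ 487.5 -111.   108.5] yaw 1.6461 F [-1.2  0.   0.4] op 1.0
  shift m: [-0.0005 -0.0005  0.1185] turn 0.0001
```

View pics/w7.png

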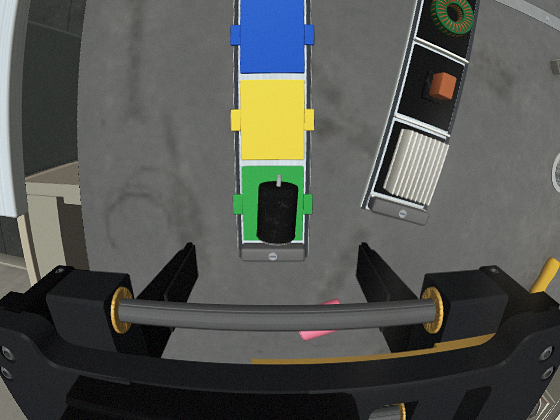

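The sink lies centred on the last pad at (418,165). The relay and choke are in place, and the capacitor on green at (277,212) lies straight. I descend to it.

```bash
python3 -m pendant '[[[1,-0.0005,-0.0003,0.03,0],[1,-0.0005,-0.0003,0.06,0],[1,-0.0005,-0.0003,0.09,0],[1,-0.0005,-0.0003,0.108,0],[1,-0.0005,-0.0003,0.116,0],[1,-0.0005,-0.0003,0.12,0],[0.6,-0.0005,-0.0003,0.12,0],[0.2,-0.0005,-0.0003,0.12,0]]]'; python3 -m pendant '[[[0,0,0,0,0],[0,0,0,0,0],[0,0,0,0,0],[0,0,0,0,0],[0,0,0,0,0],[0,0,0,0,0],[0,0,0,0,0],[0,0,0,0,0]]]';  python3 -m pendant '[[[0,0,0,0,0],[0,0,0,0,0],[0,0,0,0,0],[0,0,0,-0.003,0],[0,0,0,-0.01,0],[0,0,0,-0.03,0],[0,0,0,-0.06,0],[0,0,0,-0.09,0]]]'; python3 go.py 655.5 173.3 78 1.396
```

```text
t: 29.45
eef_pos: [487.4, -112.2, -9.7]
tcp_rot: [3.14, 0.0, 1.646]
ft_force: [-0.3, 0.3, 0.4]
opening: 0.888
t: 30.25
eef_pos: [486.8, -112.0, -10.6]
tcp_rot: [-3.142, -0.0, 1.646]
ft_force: [-0.6, 0.3, 0.2]
opening: 0.374
t: 31.05
eef_pos: [486.5, -111.9, 80.7]
tcp_rot: [-3.141, -0.0, 1.646]
ft_force: [-0.2, -0.0, -1.2]
opening: 0.375
t 31.05 tcp [ 486.5 -111.9   80.7] yaw 1.646 F [-0.2 -0.  -1.2] op 0.375
  shift m: [0.2717 0.1899 0.0027] turn 0.25
```

```bash
python3 -m pendant '[[[0,0.02,0.014,0,0.03],[0,0.055,0.0385,0,0.07],[0,0.092,0.064,0,0.11],[0,0.129,0.09,0,0.15],[0,0.166,0.116,0,0.19],[0,0.203,0.142,0,0.23],[0,0.24,0.168,0,0.25],[0,0.262,0.183,0,0.25]]]'; python3 go.py 655.4 172.8 0 1.396
```

```text
t: 31.85
eef_pos: [650.6, 165.9, 80.0]
tcp_rot: [3.141, -0.001, 1.397]
ft_force: [-0.6, -0.5, -0.6]
opening: 0.375
t 31.85 tcp [650.6 165.9  80. ] yaw 1.3969 F [-0.6 -0.5 -0.6] op 0.375
  shift m: [0.0076 0.0035 0.08  ] turn 0.0009
```

```bash
python3 -m pendant '[[[0,0.0085,0.004,0,0],[0,0.0085,0.004,0.02,0],[0,0.0085,0.004,0.04,0],[0,0.0085,0.004,0.06,0],[0,0.0085,0.004,0.075,0],[0,0.0085,0.004,0.08,0],[0,0.0085,0.004,0.08,0],[0,0.0085,0.004,0.08,0]]]'; python3 go.py 655.4 172.8 -10.5 1.396
```

```text
t: 32.65
eef_pos: [655.5, 170.5, 0.3]
tcp_rot: [3.141, -0.0, 1.396]
ft_force: [-0.5, 0.4, -0.7]
opening: 0.377
t 32.65 tcp [6.555e+02 1.705e+02 3.000e-01] yaw 1.3959 F [-0.5  0.4 -0.7] op 0.377
  shift m: [ 0.0022 -0.0005  0.0108] turn -0.0001
```

```bash
python3 -m pendant '[[[0,0.0022,-0.0005,0,0],[0,0.0022,-0.0005,0.003,0],[0,0.0022,-0.0005,0.007,0],[0,0.0022,-0.0005,0.01,0],[0,0.0022,-0.0005,0.0108,0],[0,0.0022,-0.0005,0.0108,0],[0,0.0022,-0.0005,0.0108,0],[0,0.0022,-0.0005,0.0108,0]]]'; python3 go.py 655.4 172.8 -10.5 1.396
```

```text
t: 33.45
eef_pos: [654.9, 172.9, -10.7]
tcp_rot: [3.141, -0.0, 1.396]
ft_force: [-2.8, -0.5, 8.0]
opening: 0.374
t 33.45 tcp [654.9 172.9 -10.7] yaw 1.396 F [-2.8 -0.5  8. ] op 0.374
  shift m: [-0.      0.0005 -0.0002] turn 0.0
```

Contact at 8 N, so the capacitor is seated. I release, rise and check.

```bash
python3 -m pendant '[[[0,0,0,0,0],[0.4,0,0,0,0],[0.45,0,0,0,0],[0.5,0,0,0,0],[0.55,0,0,0,0],[0.55,0,0,0,0],[0.55,0,0,-0.005,0],[0.6,0,0,-0.03,0]]]'; python3 -m pendant '[[[0.8,-0.01,0,-0.045,0],[1,-0.04,0,-0.09,0],[1,-0.08,-0.02,-0.13,0],[1,-0.12,-0.05,-0.17,0],[1,-0.14,-0.08,-0.19,0],[1,-0.14,-0.1,-0.19,0],[1,-0.14,-0.1,-0.19,0],[1,-0.14,-0.1,-0.19,0]]]'
python3 - <<'E'
from h import *
from cell import env
s=env.state(); c=env.read_camera("wrist"); cv2.imwrite("pics/w8.png",c["image"]); np.savez("w8.npz",pos=s["eef_pos"],rot=s["tcp_rot"],**c)
c=load("w8.npz"); P=wcloud(c); V=c["range_z"]>0; print(s["t"],c["pos"])
def box(n,x,y,th,hx,hy,lo,hi=60):
    d=P-[x,y,0]; u=d[...,0]*np.cos(th)+d[...,1]*np.sin(th); v=-d[...,0]*np.sin(th)+d[...,1]*np.cos(th)
    s=V&(abs(u)<hx)&(abs(v)<hy)&(P[...,2]>lo)&(P[...,2]<hi)
    if s.sum()>9: print(n,rect(P[s]),"top",np.percentile(P[s][:,2],96).round(1),"off",((u[s].min()+u[s].max())/2).round(1),((v[s].min()+v[s].max())/2).round(1))
a=-.1745
box("cap",655.5,173.3,a,30,35,24);box("choke",641.8,94.9,a,33,34,20);box("relayfoot",627.7,16.3,a,33,34,17.5,23);box("sink",614,-62.1,a,33,34,20)
for n in("top","side"):
    d0=load(n+"0.npz"); d=env.read_camera(n); m=np.abs(d["image"].astype(int)-d0["image"]).sum(2)>90
    for nm,(u,v) in dict(tape=(152,216) if n=="top" else (182,160),cutter=(394,223) if n=="top" else (405,308)).items(): print(n,nm,m[v-14:v+15,u-20:u+21].mean().round(3))
E
```

```text
t: 34.25
eef_pos: [653.5, 172.6, 16.8]
tcp_rot: [-3.137, 0.001, 1.396]
ft_force: [-1.0, 0.1, 0.4]
opening: 0.581
t: 35.05
eef_pos: [532.4, 52.3, 209.6]
tcp_rot: [3.14, -0.0, 1.396]
ft_force: [-0.9, -0.7, 0.5]
opening: 0.995
35.05 [532.3580815   52.31409902 209.56185378]
cap [654.6 173.4  58.8  34.9  78. ] top 50.0 off -1.2 -0.2
choke [640.2  95.2  44.8  45.   18.8] top 31.2 off -0.9 0.1
relayfoot [627.5  16.6  28.3  20.4  78.3] top 21.1 off -0.3 0.4
sink [613.4 -62.   61.2  41.5  78.8] top 40.8 off -0.7 0.3
top tape 0.0
top cutter 0.0
side tape 0.003
side cutter 0.0
```

View pics/w8.png

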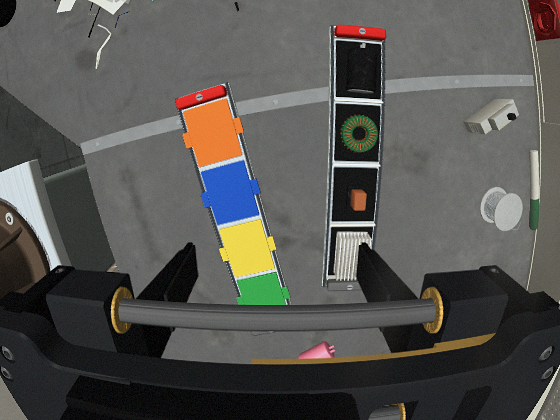

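All four parts are flat and within about 1 mm of their pad centres, in the right order from the red stop: capacitor (358,65), choke (359,132), relay (357,199), sink (353,255). The tape measure and side cutter have not moved, and the gripper is clear. I hand the job in.

```bash
python3 -c "
from cell import env
print(env.job_done())"
```

```text
the job is handed in; nothing more can be done
None
```

All four parts are on the new rail in reverse order. From its red stop they run capacitor, choke, relay, heat sink. I handed the job in at about 35 s with the gripper clear.

- **Placement:** the last wrist-camera check put every part within about 1.2 mm of its pad centre, upright or flat. Their tops were at the same heights as on the old rail.
- **Tape measure and side cutter:** comparing the top and side pictures from before and after shows neither moved.
- **Forces:** the highest wrist force I read after a move was about 8 N, when the capacitor touched its pad.

Some things went wrong or did not match the text:

- **Finger length:** the visible finger ends sit about 33 mm behind the reported tool point, not at it. Because of that, the first two relay grasps closed on nothing just above it without disturbing it. I used the 33 mm offset for every grasp after that.
- **Choke grip:** the first grip on the choke was too high on the ring, so I re-gripped it 7 mm lower before lifting.
- **Sizes:** the relay looks about 33 mm high (39 mm stated), though its grip width matched the stated 21 mm. The choke measured about 45 mm across (48 mm stated).

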